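# Scrape the tag blanks into the tray and tilt them into its lipped corner

### The arm

A 6-joint arm with a two-finger parallel gripper is mounted at the origin on the work surface; the furniture and walls round the work are solid. World frame = base frame: x ahead of the robot, y to its left, z up, the work surface at z = 0. Lengths are in mm, angles in rad, forces in N, time in s.
With the tool pointing down it reaches from about 275 to 750 mm from the base axis. Payload 10.2 kg.
Tool frame: the origin (TCP) lies between the finger pads; the fingertips stand 17 mm ahead of it and the grasp point (between the pads) lies 2 mm behind it; z points along the fingers, y is the line along which they close (so a half turn about z gives the same grasp; the last joint's range is limited). The gripper opens to 85 mm and grips with 20 to 120 N. Pads are 22 mm wide; open, the fingers measure 114 mm over their backs; the gripper's body (76 mm by 85 mm) begins 54 mm behind the grasp point. The pads swing forward as they close: fully open they stand 13 mm farther back than shut.
Start: joints at [1.087, 0.313, 1.498, -0, 1.331, -0.223], TCP at [135.386, 507.249, 248.294] pointing down, gripper open.
Joint ranges: [-2.94, 2.94], [-0.97, 2.17], [0.19, 2.56], [-1.23, 4.37], [0.02, 3.11], [-2.88, 2.88]. Speed limits (rad/s): [2.39, 2.39, 3.01, 3.14, 3.14, 3.14].

### API

Orientations are given as a unit quaternion [w, x, y, z].
In Python, from rig import * gives the robot as it stands.
- The arm moves only by the tool step_arm, never from a script. Its argument "commands" is text: rows parted by semicolons, each of 7 numbers parted by spaces: the opening, from 0 (shut) to 1 (fully open), then the shift along the tool's x, y, z in cm, then the turn, a rotation vector about the tool's x, y, z in rad. In form: hand x y z rx ry rz; .... A call has 1 to 20 rows; each row is the pose to reach, as a shift and turn from the pose commanded when the call began, along the tool's axes at that moment; what a row does not reach only later rows make up. A row lasts 1/12 s, in which the tool goes at most 41.7 mm and 7.16 degrees, less where a joint would pass 70% of its speed; a pose out of reach is approached as far as the arm can. A call with a gripper value outside its range is refused whole. The fingers move at their own pace and stop on an object; "newtons" is the grip in N (left out, the last holds). Time passes only in rows, so rows that repeat a pose let the fingers close. It gives the time, the measured TCP pose, the force, the opening and the grip force at its end, in the units of the state.
- sense(): the state, without advancing time (a new reading comes with each control period).
- capture(name): name is "scene" or "side" or "wrist"; returns the picture (480x640x3 uint8, red, green, blue); there is no depth.
- camera_model(name): a dict with "mtx" (3x3 intrinsics, pixels), "eye" and "rotation" of the camera in the world. Camera axes: x right, y down, z forward; pixel columns grow to the right and rows downward; lengths in mm; the calibration is good to about 2 mm. A picture is of the moment at which its call begins: read the wrist's pose just before it. camera_model takes no time and is no camera call; for the wrist camera it gives the pose at the moment of the call.
- finish_job(): hands the job in; it is judged then, once.
Trained networks look in the newest picture that a camera, given by its name, has taken for a name from the list of things; names that differ only in an ending like _2 or _b are one class to them, and where a whole thing is asked for, a point or a joint stands for the part that bears it (a point fixed in the world has none). Each returns a list of dicts, best first, with "score" (0 to 1); they miss things now and then, are a little off and sometimes report something else, mostly with a low value. They report only what shows in the picture. A call takes as long as a camera call.
- search_frame(camera, label): "rect" ([centre column, centre row, width, height] in pixels, round what is visible of it).
- trace(camera, label): "mask" (480x640 bool, what is visible of it) and "rect" ([centre column, centre row, width, height] in pixels, round what is visible of it).
- spot_point(camera, label): "xy" ([column, row] in pixels: a listed point, or the origin of a listed thing).
The state is a dict: "time_s": time; "joints": joint angles; "dq": joint speeds; "tau": joint torques, N m; "eef_pos": TCP position; "ee_rot": TCP orientation; "force": force on the tool from outside, world axes, zero at the start; "wrist_torque": the same for the moment, N m; "grip_width": opening from 0.0 (shut) to 1.0 (fully open); "grip_force": force on a finger pad.
Only numpy, scipy, OpenCV 4.12 (cv2) and the standard library are available. Lean on these libraries where they do the work, as an engineer would, in place of code of your own. Each camera call takes 0.05 s, during which the arm holds its last target. There are 200 camera calls.

### The job

Holding the wooden scraper block, wipe the three loose brass tag blanks along the sorting board and off its open edge into the tray, without touching the tags with the fingers, and leave the scraper standing upright on the board. Then take the tray by its carrying bar, lift it well clear of everything and tip it by about 30 degrees toward the corner with the pouring lip until all three tags have slid together into that corner. Finish holding the tray up and tilted like that, without putting it down, and leave the stapler, tape roll and plug adapter where they are.

Things in the scene. Friction and masses are not known exactly. Their poses are not given: they have to be found in the camera images.
- board: Raised wooden sorting board, fixed to the counter. Origin: at counter height, under the middle of its open edge. Its y axis points out over the open edge toward the tray; the deck runs 210 mm from that edge toward -y. The deck's top is 60 mm above the counter, 96 mm wide between two side rails 6 mm wide and 10 mm high above the deck (along the x = -51 and x = +51 mm lines); a like rail closes the far end at y = -207 mm. Yaw varies.
- tray: Open grey plastic tray, loose (about 0.22 kg), standing on the counter just beyond the board's open edge (3 mm gap, same yaw as the board, tray rim 20 mm lower than the deck). Outside 150 (x) by 130 (y) by 40 mm high, walls and floor 4 mm. Origin: centre of its underside; its y axis points away from the board. A fixed carrying bar spans the tray along x over its middle, carried by two upright straps in the middle of the x sides.
- tray_bar (a point): Middle of the tray's carrying bar: a flat-sided bar 150 mm long along the tray's x, 16 mm thick (y) and 22 mm tall (z), its centre 89 mm above the tray's underside and its top at 100 mm. Pinch it across y from above.
- lip_corner (a point): The tray's inner corner (1 mm above the inner floor) below the small flat pouring lip that sticks out about 7 mm at the rim: tray x = -71 mm, y = +61 mm, which is the corner on the robot's side and away from the board. The tags must gather here.
- scraper: Loose wooden scraper block (0.15 kg) standing on the deck at its closed end, behind the tags. Foot 86 mm (x, across the deck) by 30 mm (y) by 30 mm high; on its top an upright grip 26 mm (x) by 24 mm (y), from 29 to 75 mm above its underside. Origin: centre of its underside; yaw roughly that of the board.
- tag1: Brass tag blank, a loose disc 26 mm across and 6 mm thick, 20 g, polished and slippery (friction about 0.15 on everything). One of three alike lying on the deck between the scraper and the open edge at the start. Origin: centre of its underside.
- tag2: Brass tag blank, a loose disc 26 mm across and 6 mm thick, 20 g, polished and slippery (friction about 0.15 on everything). One of three alike lying on the deck between the scraper and the open edge at the start. Origin: centre of its underside.
- tag3: Brass tag blank, a loose disc 26 mm across and 6 mm thick, 20 g, polished and slippery (friction about 0.15 on everything). One of three alike lying on the deck between the scraper and the open edge at the start. Origin: centre of its underside.
- stapler: Desk stapler, 147x40x42 mm, bystander on the robot's side of the board. Origin: centre of its underside.
- tape_roll: Roll of tape lying flat, 86 mm across, 24 mm high, bystander to the left of the tray. Origin: centre of its underside.
- plug_adapter: Small white plug adapter, 45x30x23 mm, bystander on the counter to the right of the board. Origin: on its underside.

How it is judged:
By the outcome, as a careful person would: the job done as asked, in the order asked, and still so for the second after the job is handed in, while the arm keeps its last pose, push and grip.
It also fails if it takes over 58 s, if anything falls off the work surface, if the arm or the gripper's body presses on something with over 40 N, if the wrist force passes 120 N, or if a joint passes its speed limit or range.

## Working session

There is one attempt and no reset: what is moved stays moved. The work goes in short steps, Python scripts to look and compute and a tool call to move; the robot and the scene stay as the last step left them, time stands still between calls to the robot, and variables do not carry over. Pictures are saved under pics/ and viewed, at most 10 in all, crops included, and the job is handed in when it is done.

Besides the shell and the picture viewer there is one more tool, called after ">>>" in YAML: its name, and indented under it one key for each argument. step_arm: Moves the arm, as the interface text tells. Its arguments: {"type":"object","properties":{"commands":{"type":"string"},"newtons":{"type":"number"}},"required":["commands"]}

```bash
ls; mkdir -p pics
cat > h.py <<'E'
from rig import *
import numpy as np, cv2
from scipy.spatial.transform import Rotation as R
def ray(cam,uv):
    m=camera_model(cam); K=np.array(m["mtx"]);Rm=np.array(m["rotation"]);e=np.array(m["eye"])
    d=Rm@np.linalg.solve(K,[uv[0],uv[1],1]); return e,d
def at(cam,uv,z):
    e,d=ray(cam,uv); return e+d*(z-e[2])/d[2]
def proj(cam,P):
    m=camera_model(cam); K=np.array(m["mtx"]);Rm=np.array(m["rotation"]);e=np.array(m["eye"])
    p=K@(Rm.T@(np.array(P)-e)); return p[:2]/p[2]
def rot():
    q=sense()["ee_rot"]; return R.from_quat([q[1],q[2],q[3],q[0]])
E
python3 - <<'E'
from h import *
np.set_printoptions(precision=1,suppress=True)
s=sense(); print(s); print(rot().as_matrix())
ims={c:capture(c) for c in("scene","side")}
for c,i in ims.items(): cv2.imwrite(f"pics/{c}0.png",i[:,:,::-1]); print(c,camera_model(c))
Z=dict(board=0,tray=0,tray_bar=89,lip_corner=5,scraper=60,tag1=60,stapler=0,tape_roll=0,plug_adapter=0)
for c in ims:
  for l,z in Z.items():
    for r in spot_point(c,l)[:4]: print(c,l,round(r["score"],2),np.array(r["xy"]),at(c,r["xy"],z))
E
```

```text
pics
{'time_s': 0.0, 'joints': array([ 1.1,  0.3,  1.5,  0. ,  1.3, -0.2]), 'dq': array([ 0., -0.,  0., -0.,  0., -0.]), 'tau': array([ -0. , -41.2, -26. ,  -0. ,   0. ,  -0. ]), 'eef_pos': array([135.2, 507. , 247.7]), 'ee_rot': array([-0. ,  0.1,  1. , -0. ]), 'force': array([ 0. , -0.1, -0.3]), 'wrist_torque': array([-0.,  0., -0.]), 'grip_force': 0.0, 'grip_width': 1.0020132514288758}
[[-1.   0.3 -0. ]
 [ 0.3  1.  -0. ]
 [ 0.  -0.  -1. ]]
scene {'mtx': array([[498.7,   0. , 321.5],
       [  0. , 498.7, 235.3],
       [  0. ,   0. ,   1. ]]), 'eye': array([  64.6, -697.5,  694.3]), 'rotation': array([-0.4,  0.9, -0.2,  0.1])}
side {'mtx': array([[529.1,   0. , 315.2],
       [  0. , 529.1, 241.7],
       [  0. ,   0. ,   1. ]]), 'eye': array([ 361.2, 1023.9,  963.1]), 'rotation': array([ 0. , -0. ,  0.9, -0.4])}Traceback (most recent call last):
  File "<stdin>", line 9, in <module>
  File "h.py", line 8, in at
    e,d=ray(cam,uv); return e+d*(z-e[2])/d[2]
        ~~~^^^^^^^^
  File "h.py", line 6, in ray
    d=Rm@np.linalg.solve(K,[uv[0],uv[1],1]); return e,d
      ~~^~~~~~~~~~~~~~~~~~~~~~~~~~~~~~~~~~~
ValueError: matmul: Input operand 1 has a mismatch in its core dimension 0, with gufunc signature (n?,k),(k,m?)->(n?,m?) (size 3 is different from 4)
```

```bash
sed -i 's/Rm=np.array(m\["rotation"\])/Rm=R.from_quat(np.roll(m["rotation"],-1)).as_matrix()/' h.py
python3 - <<'E'
from h import *
np.set_printoptions(precision=1,suppress=True)
ims={c:capture(c) for c in("scene","side")}
Z=dict(board=0,tray=0,tray_bar=89,lip_corner=5,scraper=60,tag1=60,stapler=0,tape_roll=0,plug_adapter=0)
for c in ims:
  for l,z in Z.items():
    for r in spot_point(c,l)[:4]: print(c,l,round(r["score"],2),np.array(r["xy"]),at(c,r["xy"],z))
E
```

```text
scene board 0.82 [343.7 261.9] [491.9 -40.6   0. ]
scene tray 0.69 [324.1 242.2] [487.5  35.5   0. ]
scene tray_bar 0.63 [324.7 242.8] [433.4 -60.5  89. ]
scene tray_bar 0.6 [327.6 211.1] [489.4  26.8  89. ]
scene lip_corner 0.86 [288.6 234.3] [428.5  91.6   5. ]
scene scraper 0.81 [387.6 299.6] [ 471.6 -219.5   60. ]
scene tag1 0.7 [339.7 254.9] [458.7 -76.1  60. ]
scene tag1 0.59 [372.3 267.3] [ 494.7 -136.2   60. ]
scene tag1 0.48 [356.6 272.9] [ 460.3 -135.2   60. ]
scene stapler 0.94 [315.8 351.7] [ 329.2 -217.7    0. ]
scene tape_roll 0.64 [254.3 190.4] [433.3 297.    0. ]
scene plug_adapter 0.8 [405.8 386.3] [ 424.2 -348.5    0. ]
side board 0.63 [292.  268.9] [490.8 -32.3   0. ]
side tray 0.58 [286.2 283.7] [499.9  26.3   0. ]
side tray_bar 0.73 [285.7 258.6] [498.6  28.3  89. ]
side tray_bar 0.28 [324.3 203.6] [ 415.8 -219.1   89. ]
side lip_corner 0.76 [312.7 304.2] [424.7  99.6   5. ]
side lip_corner 0.25 [306.6 246.9] [ 458.7 -122.3    5. ]
side scraper 0.79 [300.7 210.6] [ 483.9 -219.4   60. ]
side tag1 0.7 [286.1 284.5] [491.1  91.3  60. ]
side tag1 0.6 [304.9 229.6] [ 464.  -130.9   60. ]
side tag1 0.45 [304.8 246. ] [458.2 -59.8  60. ]
side tag1 0.44 [291.2 228.2] [ 502.6 -134.    60. ]
side stapler 0.76 [355.  227.4] [ 323.  -230.5   -0. ]
side tape_roll 0.58 [298.7 375. ] [439.7 311.7   0. ]
side plug_adapter 0.47 [323.5 204.5] [ 423.6 -340.6   -0. ]
```

View pics/scene0.png

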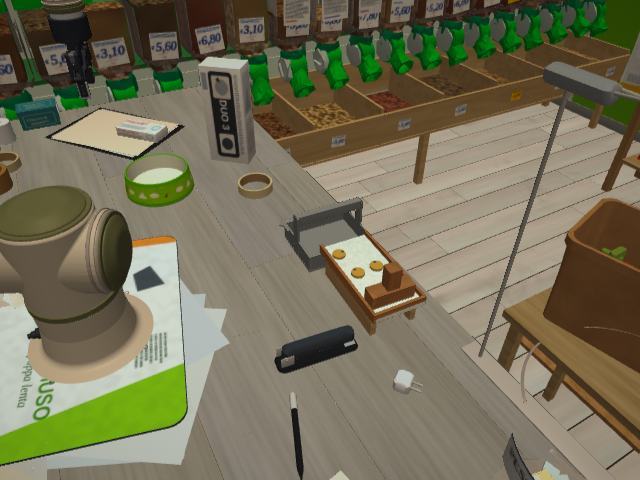

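View pics/side0.png

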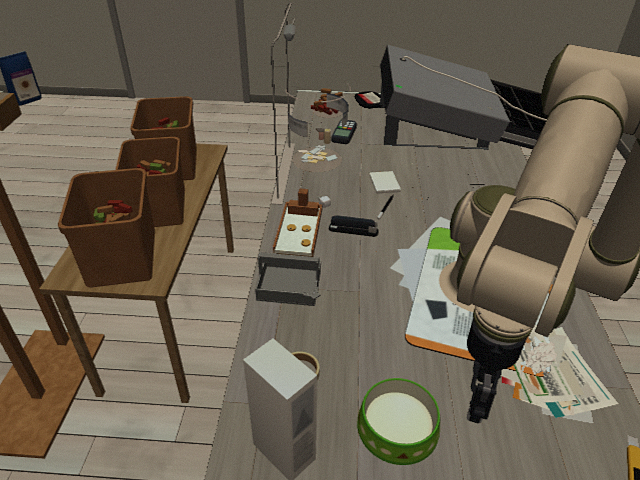

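```bash
cat >> h.py <<'E'
def down(yaw):  # tool z down, tool y along board y; yaw in deg
    a=np.radians(yaw); y=np.array([-np.sin(a),np.cos(a),0]); z=np.array([0,0,-1.]); return R.from_matrix(np.c_[np.cross(y,z),y,z])
def row(p,Rt,base=None):
    s=sense(); b,Rb=base or (s["eef_pos"],rot())
    d=Rb.inv().apply(np.array(p)-b)/10; r=(Rb.inv()*Rt).as_rotvec()
    print("row",np.round(d,2),np.round(r,3),"dist",round(np.linalg.norm(d)*10), "deg",round(np.degrees(np.linalg.norm(r)),1))
E
python3 - <<'E'
from h import *
np.set_printoptions(precision=2,suppress=True)
print(rot().as_matrix())
m=camera_model("wrist"); print(m["eye"]-sense()["eef_pos"]); print(R.from_quat(np.roll(m["rotation"],-1)).as_matrix(),m["mtx"])
row([470,-60,400],down(-4));
E
```

```text
[[-0.97  0.26 -0.  ]
 [ 0.26  0.97  0.  ]
 [ 0.    0.   -1.  ]]
[-80.37  20.31 126.64]
[[ 0.26  0.92  0.31]
 [ 0.97 -0.25 -0.08]
 [-0.    0.32 -0.95]] [[385.89   0.   319.43]
 [  0.   385.89 239.25]
 [  0.     0.     1.  ]]
row [-46.96 -46.18 -15.17] [ 0.   -0.   -0.19] dist 676 deg 10.9
```

```bash
python3 -c "
from h import *
row([425,-70,400],down(-4))"
```

```text
row [-42.87 -48.31 -15.17] [ 0.    -0.    -0.191] dist 663 deg 10.9
```

>>> step_arm:
  commands: "1 -10 -12 -10 0 0 -0.05; 1 -10 -12 -10 0 0 -0.05; 1 -10 -12 -10 0 0 -0.05; 1 -10 -12 -10 0 0 -0.05; 1 -42.9 -48.3 -15.2 0 0 -0.19; 1 -42.9 -48.3 -15.2 0 0 -0.19; 1 -42.9 -48.3 -15.2 0 0 -0.19; 1 -42.9 -48.3 -15.2 0 0 -0.19; 1 -42.9 -48.3 -15.2 0 0 -0.19; 1 -42.9 -48.3 -15.2 0 0 -0.19; 1 -42.9 -48.3 -15.2 0 0 -0.19; 1 -42.9 -48.3 -15.2 0 0 -0.19; 1 -42.9 -48.3 -15.2 0 0 -0.19; 1 -42.9 -48.3 -15.2 0 0 -0.19; 1 -42.9 -48.3 -15.2 0 0 -0.19; 1 -42.9 -48.3 -15.2 0 0 -0.19; 1 -42.9 -48.3 -15.2 0 0 -0.19; 1 -42.9 -48.3 -15.2 0 0 -0.19"

```text
time_s: 2.65
eef_pos: [426.4, -73.1, 399.7]
ee_rot: [-0.001, 0.037, 0.999, -0.0]
force: [-0.0, 0.7, -0.2]
grip_width: 0.999
grip_force: 0.0
```

Run:
```python
from h import *
np.set_printoptions(precision=1,suppress=True)
print(sense()["eef_pos"],sense()["time_s"])
cv2.imwrite("pics/w1.png",capture("wrist")[:,:,::-1])
Z=dict(board=0,tray=0,tray_bar=89,lip_corner=5,scraper=60,tag1=60)
for l,z in Z.items():
    for r in spot_point("wrist",l)[:4]: print(l,round(r["score"],2),np.array(r["xy"]),at("wrist",r["xy"],z))
```

```text
[426.4 -73.1 399.7] 2.65
board 0.81 [350.7 214.1] [484.8 -31.1   0. ]
board 0.54 [271.7 214.5] [ 477.3 -142.2    0. ]
tray 0.59 [395.9 217.8] [494.8  33.1   0. ]
lip_corner 0.55 [444.6 167.8] [428.3  98.4   5. ]
scraper 0.79 [210.3 226.5] [ 472.5 -211.7   60. ]
tag1 0.91 [319.3 205.7] [455.3 -72.5  60. ]
tag1 0.87 [272.7 214.6] [ 462.6 -131.4   60. ]
tag1 0.78 [274.4 244.4] [ 502.1 -133.5   60. ]
```

View pics/w1.png

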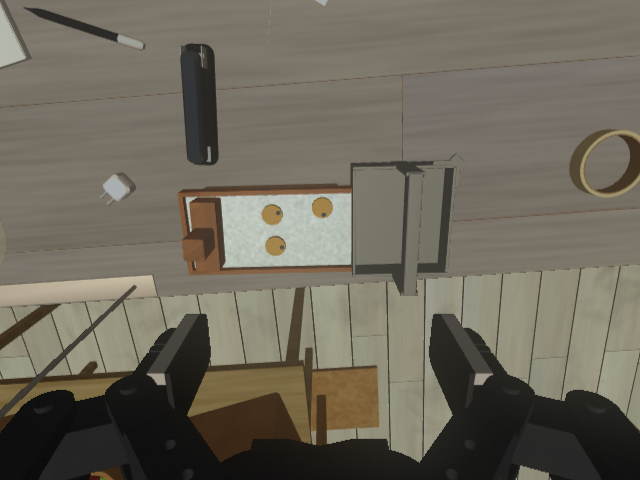

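Run:
```python
from h import *
i=cv2.imread("pics/w1.png")[150:300,170:370]
cv2.imwrite("pics/w1z.png",cv2.resize(i,None,fx=4,fy=4,interpolation=cv2.INTER_CUBIC))
```

```text
(no output)
```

View pics/w1z.png

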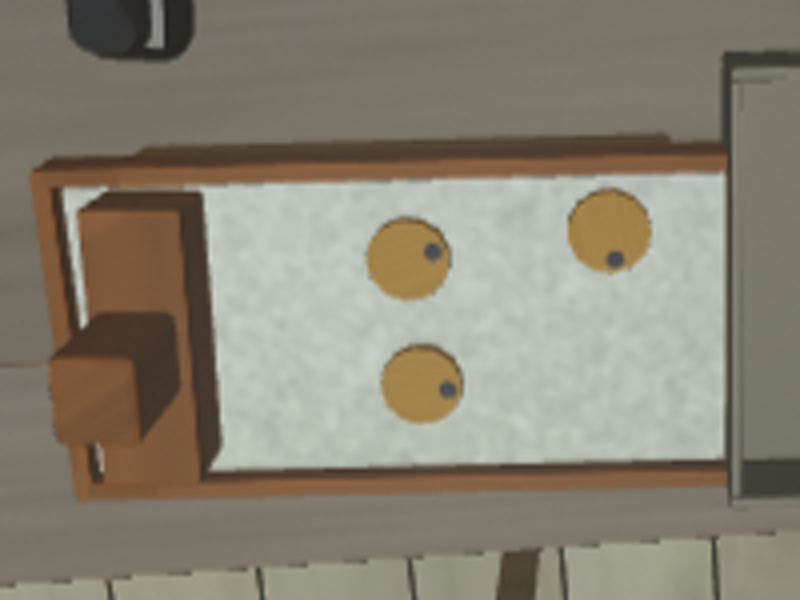

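Run:
```python
from h import *
np.set_printoptions(precision=1,suppress=True)
f=lambda x,y,z: at("wrist",(170+(x+.5)/4-.5,150+(y+.5)/4-.5),z)[:2]
for n,z,pts in [("board",70,[(35,172),(727,143),(80,498),(727,484)]),("foot",90,[(78,210),(183,208),(107,478),(200,480)]),("grip",135,[(48,358),(132,357),(60,442),(140,442)]),("tags",66,[(408,258),(610,230),(422,384)])]:
    P=np.array([f(*p,z) for p in pts]); print(n,P.tolist() if 0 else P, P.mean(0))
    ang=lambda d:np.degrees(np.arctan2(-d[0],d[1]))
    if n!="tags": print("yaw",ang(P[1]-P[0]),ang(P[3]-P[2]), "x-dir",np.degrees(np.arctan2((P[2]-P[0])[1],(P[2]-P[0])[0])),np.degrees(np.arctan2((P[3]-P[1])[1],(P[3]-P[1])[0])), "sz",np.linalg.norm(P[1]-P[0]),np.linalg.norm(P[2]-P[0]))
    if n=="board":
        loc=np.array([(-54,-210),(-54,0),(54,-210),(54,0)]); L=loc-loc.mean(0);Q=P-P.mean(0)
        U,_,V=np.linalg.svd(L.T@Q); Rm=(U@V).T; o=P.mean(0)-Rm@loc.mean(0); print("yaw",np.degrees(np.arctan2(Rm[1,0],Rm[0,0])),"origin",o)
        for q in [(0,68),(0,-12),(0,-183)]: print(q,o+Rm@np.array(q))
row([474,-210,200],down(-4))
```

```text
board [[ 425.  -240.1]
 [ 430.8  -32.3]
 [ 531.4 -245.5]
 [ 541.1  -37.2]] [ 482.1 -138.8]
yaw -1.5982626752976965 -2.670230301391019 x-dir -2.9145184821569545 -2.507005795149465 sz 207.79715871042393 106.60191209072443
yaw -2.256133183978014 origin [486.2 -33.9]
(0, 68) [488.9  34.1]
(0, -12) [485.7 -45.8]
(0, -183) [ 479.  -216.7]
foot [[ 433.2 -222. ]
 [ 434.8 -191.6]
 [ 517.1 -228.1]
 [ 519.8 -199.7]] [ 476.2 -210.4]
yaw -2.906001428324306 -5.354187993906136 x-dir -4.138655054386134 -5.45374312552991 sz 30.45910450254339 84.08107341498338
grip [[ 463.5 -221. ]
 [ 464.7 -198.5]
 [ 487.6 -222.2]
 [ 489.2 -200.4]] [ 476.3 -210.5]
yaw -3.298848162458938 -4.016566696906191 x-dir -2.803147419426893 -4.452160582895676 sz 22.553278567689176 24.215426361671028
tags [[ 460.4 -131.8]
 [ 455.9  -69. ]
 [ 501.7 -131.9]] [ 472.7 -110.9]
row [ -5.8 -13.7  20.1] [-0.  0.  0.] dist 250 deg 0.0
```

```bash
python3 -c "
from h import *
print(sense()['eef_pos'],sense()['time_s'],rot().as_euler('ZYX',degrees=True))
row([476.3,-210.4,170],down(-4))"
```

```text
[425.03049477 -69.13126551 400.57295007] 3.0 [ 1.76023664e+02  3.34283630e-02 -1.79989533e+02]
row [ -6.08 -13.73  23.06] [-0.     0.001  0.   ] dist 275 deg 0.0
```

Run:
```python
from h import *
np.set_printoptions(precision=1,suppress=True)
a=cv2.imread("pics/w1.png"); b=capture("wrist")[:,:,::-1].copy(); cv2.imwrite("pics/w2.png",b)
g=lambda i:cv2.cvtColor(i,cv2.COLOR_BGR2GRAY)
pts=dict(g=[(48,358,135),(132,357,135),(60,442,135),(140,442,135)],f=[(78,210,90),(183,208,90),(107,478,90),(200,480,90)],b=[(35,172,70),(727,143,70),(80,498,70),(727,484,70)])
for k,v in pts.items():
    u=np.float32([[170+(x+.5)/4-.5,150+(y+.5)/4-.5] for x,y,_ in v])
    n,st,_=cv2.calcOpticalFlowPyrLK(g(a),g(b),u.reshape(-1,1,2),None,winSize=(21,21)); n=n.reshape(-1,2)
    P=np.array([at("wrist",q,z[2])[:2] for q,z in zip(n,v)])
    print(k,(n-u).tolist(),st.ravel(),P,P.mean(0))
    if k=="b":
        loc=np.array([(-54,-210),(-54,0),(54,-210),(54,0)]); L=loc-loc.mean(0);Q=P-P.mean(0)
        U,_,V=np.linalg.svd(L.T@Q); Rm=(U@V).T; o=P.mean(0)-Rm@loc.mean(0); print("yaw",np.degrees(np.arctan2(Rm[1,0],Rm[0,0])),"origin",o)
Z=dict(board=0,tray=0,tray_bar=89,lip_corner=5,scraper=60,tag1=60)
for l,z in Z.items():
    for r in spot_point("wrist",l)[:3]: print(l,round(r["score"],2),np.array(r["xy"]),at("wrist",r["xy"],z))
```

```text
g [[-3.092132568359375, -0.1789398193359375], [-3.4396209716796875, 0.17431640625], [-3.1099853515625, -0.129791259765625], [-3.199127197265625, -0.213348388671875]] [1 1 1 1] [[ 463.  -224.4]
 [ 464.7 -202.4]
 [ 487.3 -225.7]
 [ 488.7 -204. ]] [ 475.9 -214.1]
f [[-3.01007080078125, -0.0471038818359375], [-2.993072509765625, 0.134552001953125], [-3.1310882568359375, -0.181304931640625], [-3.157073974609375, -0.02880859375]] [1 1 1 1] [[ 433.  -225.6]
 [ 434.7 -195.2]
 [ 516.6 -232. ]
 [ 519.5 -203.7]] [ 475.9 -214.1]
b [[-2.923736572265625, -0.0267791748046875], [-2.96551513671875, 1.0089263916015625], [-3.113250732421875, -0.293670654296875], [-3.318145751953125, 0.48431396484375]] [1 1 1 1] [[ 424.7 -243.7]
 [ 431.8  -36.1]
 [ 530.7 -249.6]
 [ 541.5  -41.6]] [ 482.2 -142.7]
yaw -2.5838312494646134 origin [486.9 -37.8]
board 0.78 [344.2 214.8] [485.5 -39.7   0. ]
tray 0.71 [390.6 220.4] [498.4  25.4   0. ]
tray_bar 0.61 [407.5 234.9] [491.4  29.9  89. ]
lip_corner 0.8 [442.8 164. ] [423.3  95.    5. ]
scraper 0.66 [205.1 229.2] [ 475.5 -219.5   60. ]
tag1 0.89 [320.1 207.6] [457.8 -72.4  60. ]
tag1 0.81 [274.4 243.3] [ 500.5 -134.2   60. ]
tag1 0.59 [269.5 215.3] [ 463.2 -136.3   60. ]
```

>>> step_arm:
  commands: "1 -6.1 -14.1 10 0 0 0; 1 -6.1 -14.1 10 0 0 0; 1 -6.1 -14.1 10 0 0 0; 1 -6.1 -14.1 10 0 0 0; 1 -6.1 -14.1 10 0 0 0; 1 -6.1 -14.1 22 0 0 0; 1 -6.1 -14.1 22 0 0 0; 1 -6.1 -14.1 22 0 0 0; 1 -6.1 -14.1 22 0 0 0; 1 -6.1 -14.1 22 0 0 0; 1 -6.1 -14.1 22 0 0 0"

```text
time_s: 4.27
eef_pos: [477.1, -215.6, 182.7]
ee_rot: [0.001, 0.035, 0.999, -0.001]
force: [0.0, 0.0, 0.3]
grip_width: 0.999
grip_force: 0.0
```

```bash
python3 -c "
from h import *
print(sense()['eef_pos'],rot().as_euler('ZYX',degrees=True))
cv2.imwrite('pics/w3.png',capture('wrist')[:,:,::-1])
row([476,-214,113],down(-4))"
```

```text
[ 477.14821197 -215.62721249  182.72216444] [ 1.75949636e+02  1.69307092e-01 -1.79889024e+02]
row [0.17 0.18 7.01] [-0.003  0.004 -0.001] dist 70 deg 0.3
```

View pics/w3.png

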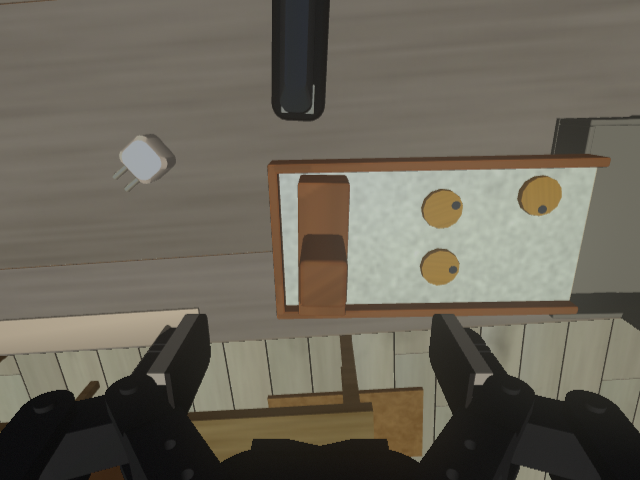

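>>> step_arm:
  commands: "1 0.1 0.1 3.5 0 0 0; 1 0.1 0.1 6 0 0 0; 1 0.1 0.1 7 0 0 0; 1 0.1 0.1 7 0 0 0; 1 0.1 0.1 7 0 0 0; 0 0.1 0.1 7 0 0 0; 0 0.1 0.1 7 0 0 0; 0 0.1 0.1 7 0 0 0; 0 0.1 0.1 7 0 0 0; 0 0.1 0.1 7 0 0 0; 0 0.1 0.1 7 0 0 0; 0 0.1 0.1 7 0 0 0; 0 0.1 0.1 7 0 0 0; 0 0.1 0.1 7 0 0 0; 0 0.1 0.1 7 0 0 0"
  newtons: 40

```text
time_s: 5.57
eef_pos: [475.5, -214.0, 110.7]
ee_rot: [0.0, 0.035, 0.999, -0.0]
force: [-0.9, 1.6, 5.4]
grip_width: 0.28
grip_force: 40.3
```

Run:
```python
from h import *
s=sense();print(s['eef_pos'],s["grip_width"],s["force"],rot().as_euler('ZYX',degrees=True))
o=np.array([487,-38]);a=np.radians(-2.8);M=np.array([[np.cos(a),-np.sin(a)],[np.sin(a),np.cos(a)]])
print("scraper in board",M.T@(s["eef_pos"][:2]-o))
for q in [(0,-150),(0,-12)]:
  p=o+M@q; row([*p,s["eef_pos"][2]],down(-2.8))
```

```text
[ 475.46903402 -214.0321003   110.74971726] 0.27970818338468645 [-0.94649066  1.57890116  5.44021319] [ 1.75943523e+02  3.49806447e-02 -1.79977828e+02]
scraper in board [  -2.91807201 -176.38522718]
row [-0.23  2.64 -0.  ] [-0.     0.001 -0.022] dist 27 deg 1.3
row [ 7.000e-02  1.644e+01 -1.000e-02] [-0.     0.001 -0.022] dist 164 deg 1.3
```

>>> step_arm:
  commands: "0 -0.1 0.5 -0.05 0 0 -0.01; 0 -0.2 1.6 -0.05 0 0 -0.022; 0 -0.2 3 -0.05 0 0 -0.022; 0 -0.2 4.4 -0.05 0 0 -0.022; 0 -0.1 5.8 -0.05 0 0 -0.022; 0 -0.1 7.2 -0.05 0 0 -0.022; 0 -0.1 8.6 -0.05 0 0 -0.022; 0 -0.1 10 -0.05 0 0 -0.022; 0 0 11.4 -0.05 0 0 -0.022; 0 0 12.8 -0.05 0 0 -0.022; 0 0 14.2 -0.05 0 0 -0.022; 0 0 15.6 -0.05 0 0 -0.022; 0 0 16.6 -0.05 0 0 -0.022; 0 0 16.6 -0.05 0 0 -0.022; 0 0 16.6 -0.05 0 0 -0.022; 0 0 16.6 -0.05 0 0 -0.022"

```text
time_s: 6.9
eef_pos: [486.9, -48.2, 110.8]
ee_rot: [-0.0, 0.024, 1.0, 0.0]
force: [0.1, 2.3, 2.2]
grip_width: 0.277
grip_force: 40.0
```

Run:
```python
from h import *
np.set_printoptions(precision=1,suppress=True)
s=sense();print(s['eef_pos'],s["grip_width"],s["force"])
ims=[capture(c)[:,:,::-1] for c in ("scene","side","wrist")]
for c in ("scene","side","wrist"):
  for r in spot_point(c,"tag1")[:4]: print(c,round(r["score"],2),np.array(r["xy"]),at(c,r["xy"],4),at(c,r["xy"],60))
A=cv2.resize(ims[0][170:320,240:440],None,fx=2,fy=2); B=cv2.resize(ims[1][180:330,220:420],None,fx=2,fy=2)
W=cv2.resize(ims[2],(400,300)); cv2.imwrite("pics/p4.png",np.vstack([np.hstack([A,B]),np.hstack([W,W*0])]))
```

```text
[486.9 -48.2 110.8] 0.2770085367133742 [0.1 2.3 2.2]
scene 0.4 [347.7 246.3] [523.2  -5.    4. ] [486.  -61.2  60. ]
side 0.61 [294.9 277.4] [479.1   4.7   4. ] [472.2  64.2  60. ]
side 0.48 [307.6 275.9] [446.1  -3.8   4. ] [441.1  56.2  60. ]
side 0.45 [282.7 275.4] [512.1  -0.4   4. ] [503.3  59.4  60. ]
wrist 0.92 [400.4 279.7] [513.2   2.7   4. ] [487.   -8.9  60. ]
wrist 0.69 [394.  176.6] [444.7  -2.3   4. ] [434.9 -12.7  60. ]
wrist 0.64 [404.4 227.6] [477.3   4.6   4. ] [459.7  -7.4  60. ]
```

View pics/p4.png

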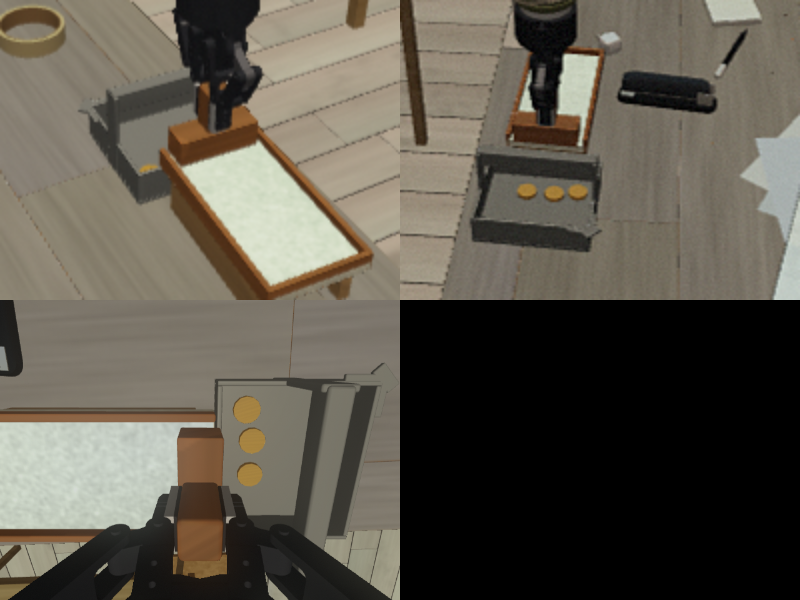

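>>> step_arm:
  commands: "0 0 -1 0 0 0 0; 0 0 -3 0 0 0 0; 0 0 -5 0 0 0 0; 0 0 -6.5 0 0 0 0; 0 0 -7 0 0 0 0; 0 0 -7 0.05 0 0 0; 0 0 -7 0.05 0 0 0; 0.6 0 -7 0.05 0 0 0; 0.9 0 -7 0.05 0 0 0; 0.9 0 -7 0.05 0 0 0; 0.9 0 -7 0.05 0 0 0; 0.9 0 -7 0.05 0 0 0; 0.9 0 -7 0.05 0 0 0; 0.9 0 -7 -2 0 0 0; 0.9 0 -7 -5 0 0 0; 0.9 0 -7 -9 0 0 0; 0.9 0 -7 -11 0 0 0; 0.9 0 -7 -11 0 0 0; 0.9 0 -7 -11 0 0 0"

```text
time_s: 8.78
eef_pos: [483.8, -118.3, 221.3]
ee_rot: [0.001, 0.024, 1.0, -0.0]
force: [-0.5, 0.2, -1.2]
grip_width: 0.903
grip_force: 0.0
```

Run:
```python
from h import *
np.set_printoptions(precision=1,suppress=True)
s=sense();print(s['eef_pos'],s["grip_width"],s["force"],rot().as_euler('ZYX',degrees=True))
cap={c:capture(c) for c in ("scene","side","wrist")}
for c in cap:
  for l,z in dict(tray_bar=89,lip_corner=5,scraper=60,tray=0).items():
    for r in spot_point(c,l)[:2]: print(c,l,round(r["score"],2),np.array(r["xy"]),at(c,r["xy"],z))
W=cap["wrist"][:,:,::-1]; cv2.imwrite("pics/w5.png",W)
```

```text
[ 483.8 -118.3  221.3] 0.9029160148649606 [-0.5  0.2 -1.2] [ 177.2    0.1 -180. ]
scene lip_corner 0.89 [291.9 232.3] [438.2  94.6   5. ]
scene scraper 0.73 [359.7 264.4] [ 478.1 -117.9   60. ]
scene scraper 0.3 [256.4 188.7] [408.5 215.4  60. ]
scene tray 0.65 [326.  240.6] [493.9  38.4   0. ]
side lip_corner 0.62 [314.8 300.4] [420.4  86.    5. ]
side scraper 0.81 [293.9 229.8] [ 494.4 -127.4   60. ]
side scraper 0.6 [295.4 276.5] [471.3  60.9  60. ]
side tray 0.88 [287.8 283.6] [495.7  25.6   0. ]
wrist tray_bar 0.79 [530.8 238.9] [494.5  29.7  89. ]
wrist lip_corner 0.89 [566.6 127.2] [425.4  94.7   5. ]
wrist scraper 0.91 [314.8 225.9] [ 486.1 -123.    60. ]
wrist scraper 0.33 [408.4 205.6] [473.5 -50.7  60. ]
wrist tray 0.61 [480.  206.9] [493.2  28.8  -0. ]
wrist tray 0.37 [455.8 195.3] [481.2   5.8   0. ]
```

View pics/w5.png

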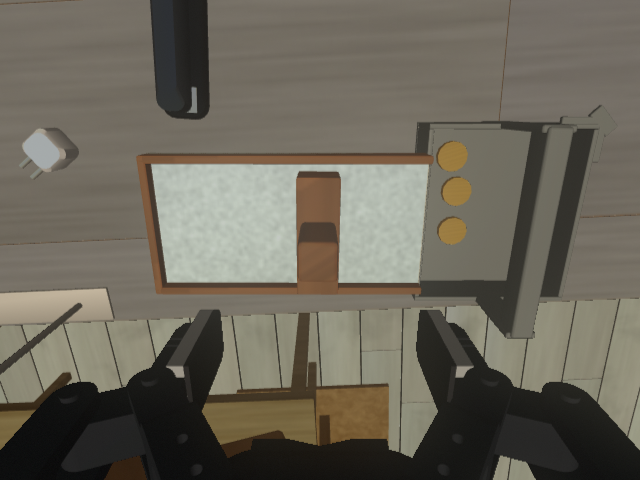

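Run:
```python
from h import *
np.set_printoptions(precision=1,suppress=True)
P=np.array([at("wrist",p,100) for p in [(547,127),(573,128),(508,336),(534,338)]]);print(P,P.mean(0)); d=P[2:].mean(0)-P[:2].mean(0); print(np.degrees(np.arctan2(d[1],d[0])))
row([490,30,221],down(-2.8)); row([490,30,90],down(-2.8))
```

```text
[[417.8  24.4 100. ]
 [419.2  40.5 100. ]
 [566.   16.2 100. ]
 [568.7  35.6 100. ]] [492.9  29.2 100. ]
-2.5423607641365984
row [ 0.1 14.8 -0. ] [-0.  0.  0.] dist 148 deg 0.0
row [ 0.1 14.8 13.1] [-0.  0.  0.] dist 198 deg 0.0
```

>>> step_arm:
  commands: "0.9 -0.1 4 0 0 0 0; 0.9 -0.1 8 0 0 0 0; 0.9 -0.1 12 0 0 0 0; 0.9 -0.1 14.8 0 0 0 0; 0.9 -0.1 14.8 2 0 0 0; 0.9 -0.1 14.8 6 0 0 0; 0.9 -0.1 14.8 10 0 0 0; 0.9 -0.1 14.8 12.5 0 0 0; 0.9 -0.1 14.8 13.2 0 0 0; 0.9 -0.1 14.8 13.2 0 0 0; 0.9 -0.1 14.8 13.2 0 0 0; 0 -0.1 14.8 13.2 0 0 0; 0 -0.1 14.8 13.2 0 0 0; 0 -0.1 14.8 13.2 0 0 0; 0 -0.1 14.8 13.2 0 0 0; 0 -0.1 14.8 13.2 0 0 0; 0 -0.1 14.8 13.2 0 0 0; 0 -0.1 14.8 13.2 0 0 0; 0 -0.1 14.8 13.2 0 0 0; 0 -0.1 14.8 13.2 0 0 0"
  newtons: 70

```text
time_s: 11.2
eef_pos: [492.0, 29.6, 89.1]
ee_rot: [0.0, 0.024, 1.0, 0.0]
force: [-0.2, 2.8, 5.5]
grip_width: 0.177
grip_force: 71.4
```

>>> step_arm:
  commands: "0 0 0 -0.3 0 0 0; 0 0 0 -1 0 0 0; 0 0 0 -2 0 0 0; 0 0 0 -3.5 0 0 0; 0 0 0 -5 0 0 0; 0 0 0 -5 0 0 0; 0 0 0 -5 0 0 0"

```text
time_s: 11.78
eef_pos: [492.0, 29.4, 139.3]
ee_rot: [0.001, 0.024, 1.0, -0.0]
force: [0.3, 0.3, -3.2]
grip_width: 0.177
grip_force: 70.2
```

Run:
```python
from h import *
np.set_printoptions(precision=2,suppress=True)
s=sense();print(s['eef_pos'],s["grip_width"],s["force"],s["wrist_torque"],s["joints"])
# tilt target
a=np.radians(-2.8); d=R.from_rotvec([0,0,a]).apply([-71,61,0]); d/=np.linalg.norm(d); ax=np.cross([0,0,1],d)
for t in (10,20,30): row([470,30,300],R.from_rotvec(ax*np.radians(t))*down(-2.8))
```

```text
[492.03  29.43 139.35] 0.17693786223051472 [ 0.32  0.31 -3.17] [-0.01  0.05  0.01] [-0.18  0.36  1.74 -0.    1.04 -1.7 ]
row [  2.18  -0.05 -16.07] [ 0.11 -0.13 -0.  ] dist 162 deg 9.9
row [  2.18  -0.05 -16.07] [ 0.23 -0.26 -0.  ] dist 162 deg 19.9
row [  2.18  -0.05 -16.07] [ 0.34 -0.4  -0.  ] dist 162 deg 29.9
```

>>> step_arm:
  commands: "0 0 0 -2 0 0 0; 0 0.5 0 -5 0 0 0; 0 1 0 -8 0 0 0; 0 1.5 0 -11 0 0 0; 0 2 0 -14 0 0 0; 0 2 0 -17 0 0 0; 0 2 0 -19 0 0 0; 0 2 0 -20 0 0 0; 0 2 0 -20 0.06 -0.07 0; 0 2 0 -20 0.11 -0.13 0; 0 2 0 -20 0.17 -0.20 0; 0 2 0 -20 0.23 -0.26 0; 0 2 0 -20 0.29 -0.33 0; 0 2 0 -20 0.34 -0.4 0; 0 2 0 -20 0.34 -0.4 0; 0 2 0 -20 0.34 -0.4 0; 0 2 0 -20 0.34 -0.4 0; 0 2 0 -20 0.34 -0.4 0; 0 2 0 -20 0.34 -0.4 0; 0 2 0 -20 0.34 -0.4 0"

```text
time_s: 13.45
eef_pos: [472.1, 30.2, 338.7]
ee_rot: [0.193, 0.024, 0.966, -0.173]
force: [0.5, -0.0, -2.4]
grip_width: 0.176
grip_force: 70.2
```

>>> step_arm:
  commands: "0 0 0 0 0 0 0; 0 0 0 0 0 0 0; 0 0 0 0 0 0 0; 0 0 0 0 0 0 0; 0 0 0 0 0 0 0; 0 0 0 0 0 0 0; 0 0 0 0 0 0 0; 0 0 0 0 0 0 0; 0 0 0 0 0 0 0"

```text
time_s: 14.2
eef_pos: [471.8, 30.5, 338.8]
ee_rot: [0.194, 0.024, 0.965, -0.173]
force: [-0.2, 0.1, -3.0]
grip_width: 0.173
grip_force: 70.2
```

Run:
```python
from h import *
np.set_printoptions(precision=2,suppress=True)
s=sense();print(s['eef_pos'],s["grip_width"],s["grip_force"],s["force"],s["wrist_torque"],"tilt",np.degrees(np.arccos(-rot().as_matrix()[2,2])))
rel=rot()*down(-2.8).inv()
a=np.radians(-2.8); p=R.from_rotvec([0,0,a])
tcp=s['eef_pos']; corner=tcp+(rel*p).apply([-71,61,5-89]); print("corner",corner)
cap={c:capture(c)[:,:,::-1] for c in ("scene","side","wrist")}
crops=[]
for c in ("side","scene"):
  u,v=proj(c,corner).astype(int); print(c,u,v)
  for r in spot_point(c,"tag1")[:4]: print(round(r["score"],2),r["xy"])
  u=max(u-50,0);v=max(v-75,0); crops.append(cv2.resize(cap[c][v:v+150,u:u+133],(399,450)))
cv2.imwrite("pics/p6.png",np.hstack(crops))
for r in spot_point("wrist","tag1")[:4]: print(round(r["score"],2),r["xy"])
for r in spot_point("scene","scraper")[:1]: print("scr",at("scene",r["xy"],60))
```

```text
[471.85  30.49 338.79] 0.1733328061204894 70.2417254447937 [-0.2   0.09 -2.97] [ 0.36  0.42 -0.03] tilt 30.078476602841015
corner [443.81  57.46 219.19]
side 306 225
0.66 [308.2, 209.9]
0.54 [310.7, 196.6]
scene 300 154
0.49 [310.4, 140.4]
0.78 [281.3, 159.3]
0.56 [408.9, 190.7]
0.55 [374.3, 161.8]
scr [ 482.32 -123.73   60.  ]
```

View pics/p6.png

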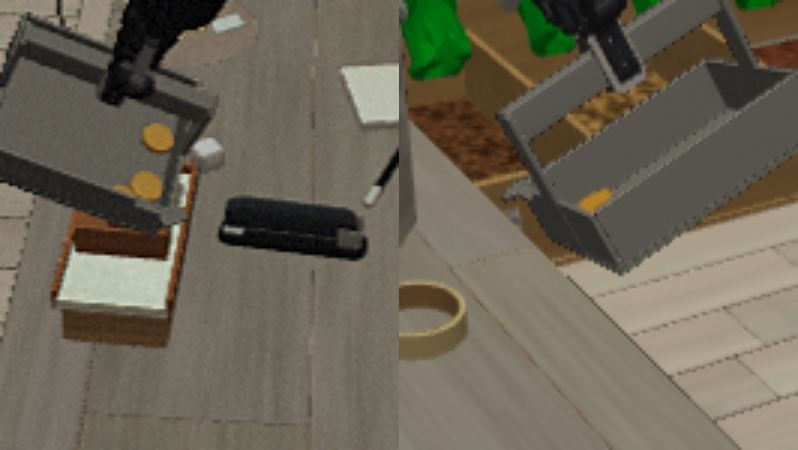

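Run:
```python
from h import *
np.set_printoptions(precision=1,suppress=True)
s=sense(); rel=rot()*down(-2.8).inv()*R.from_rotvec([0,0,np.radians(-2.8)]); o=s['eef_pos']+rel.apply([0,0,-89])
def loc(c,uv,z):
  e,d=ray(c,uv); e=rel.inv().apply(e-o); d=rel.inv().apply(d); return e+d*(z-e[2])/d[2]
for uv in [(308.3,195.7),(305,211.7),(296,212)]: print(uv,loc("side",uv,10))
im=capture("side")[:,:,::-1].astype(int)
m=((im[:,:,2]-im[:,:,0]>60)&(im[:,:,1]>80)).astype(np.uint8); m[:180]=0;m[230:]=0;m[:,:260]=0;m[:,330:]=0
n,l,st,ce=cv2.connectedComponentsWithStats(m)
for k in range(1,n):
  if st[k,4]>5: print(st[k],ce[k],loc("side",ce[k],10))
print({k:proj("side",o+rel.apply(p)) for k,p in dict(c=(-71,61,4),rim=(-71,61,40),ideal=(-58,48,10)).items()})
c=cv2.resize(im[175:245,250:330].astype(np.uint8),None,fx=8,fy=8,interpolation=cv2.INTER_CUBIC); cv2.imwrite("pics/p7.png",c)
```

```text
(308.3, 195.7) [-58.  -17.2  10. ]
(305, 211.7) [-59.2  29.3  10. ]
(296, 212) [-38.7  38.8  10. ]
[303 191  11   9  71] [308.4 195.2] [-57.9 -18.8  10. ]
[294 207  16  10  88] [303.5 211.6] [-55.7  30.4  10. ]
{'c': array([306.2, 225.8]), 'rim': array([311.6, 218.5]), 'ideal': array([303. , 218.1])}
```

View pics/p7.png

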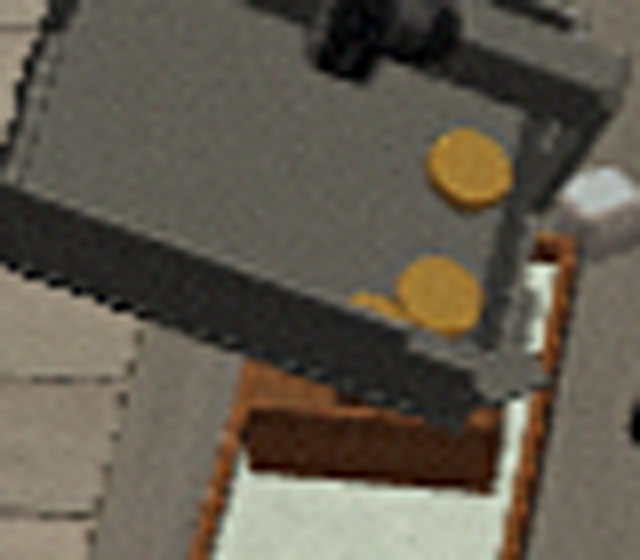

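Run:
```python
from h import *
np.set_printoptions(precision=3,suppress=True)
L=down(-2.8)
T=L*R.from_rotvec([0.34,-0.4,0])
for v in [(0.45,-0.2,0),(0.55,-0.05,0)]: print((T.inv()*L*R.from_rotvec(v)).as_rotvec())
```

```text
[ 0.104  0.193 -0.055]
[ 0.202  0.335 -0.1  ]
```

>>> step_arm:
  commands: "0 0 0 0 0.05 0.1 -0.03; 0 0 0 0 0.1 0.19 -0.05; 0 0 0 0 0.15 0.26 -0.08; 0 0 0 0 0.2 0.33 -0.1; 0 0 0 0 0.2 0.33 -0.1; 0 0 0 0 0.2 0.33 -0.1; 0 0 0 0 0.2 0.33 -0.1; 0 0 0 0 0.2 0.33 -0.1; 0 0 0 0 0.2 0.33 -0.1; 0 0 0 0 0.2 0.33 -0.1; 0 0 0 0 0.2 0.33 -0.1; 0 0 0 0 0.2 0.33 -0.1; 0 0 0 0 0.15 0.26 -0.08; 0 0 0 0 0.1 0.19 -0.05; 0 0 0 0 0.05 0.1 -0.03; 0 0 0 0 0 0 0; 0 0 0 0 0 0 0; 0 0 0 0 0 0 0; 0 0 0 0 0 0 0; 0 0 0 0 0 0 0"

```text
time_s: 16.27
eef_pos: [472.3, 30.6, 338.7]
ee_rot: [0.193, 0.023, 0.966, -0.173]
force: [1.1, 0.4, -3.1]
grip_width: 0.171
grip_force: 70.2
```

```bash
cat > look.py <<'E'
from h import *
import sys
np.set_printoptions(precision=1,suppress=True)
s=sense(); rel=rot()*down(-2.8).inv()*R.from_rotvec([0,0,np.radians(-2.8)]); o=s['eef_pos']+rel.apply([0,0,-89])
print(s["eef_pos"],s["time_s"],"tilt",np.degrees(np.arccos(-rot().as_matrix()[2,2])),s["grip_width"])
def loc(c,uv,z):
  e,d=ray(c,uv); e=rel.inv().apply(e-o); d=rel.inv().apply(d); return e+d*(z-e[2])/d[2]
out=[]
for c in ("side","scene"):
  im=capture(c)[:,:,::-1].astype(int); u0,v0=proj(c,o+rel.apply([-40,30,10])).astype(int)
  m=((im[:,:,2]-im[:,:,0]>60)&(im[:,:,1]>80)).astype(np.uint8); k=np.zeros_like(m); k[v0-30:v0+30,u0-35:u0+35]=1
  n,l,st,ce=cv2.connectedComponentsWithStats(m*k)
  for j in range(1,n):
    if st[j,4]>5: print(c,st[j],ce[j],loc(c,ce[j],10))
  out.append(cv2.resize(im[v0-35:v0+35,u0-28:u0+28].astype(np.uint8),None,fx=7,fy=7,interpolation=cv2.INTER_CUBIC))
cv2.imwrite(sys.argv[1],np.hstack(out))
E
python3 look.py pics/p8.png
```

```text
[472.3  30.6 338.7] 16.2667 tilt 30.024162336022037 0.17071347270835593
side [294 199  18  18 159] [304.6 207.9] [-56.5  19.3  10. ]
scene [305 117  13   8  55] [311.5 119.9] [ 17.8 200.4  10. ]
scene [282 135  11   5  27] [286.8 137.2] [-49.6 197.8  10. ]
scene [310 142  12   8  55] [315.3 145.3] [-42.3  38.7  10. ]
scene [301 163   8   4  11] [304.5 164.5] [-90.1 -16.6  10. ]
```

View pics/p8.png

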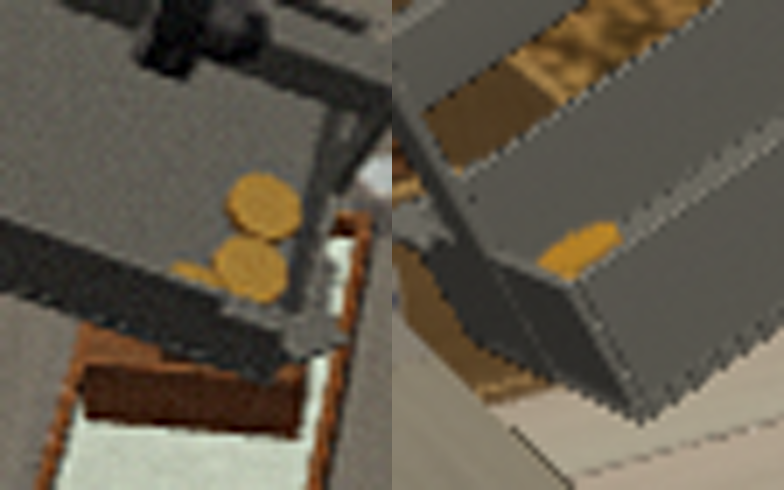

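```bash
cat > fit.py <<'E'
from h import *
np.set_printoptions(precision=1,suppress=True)
s=sense(); rel=rot()*down(-2.8).inv()*R.from_rotvec([0,0,np.radians(-2.8)]); o=s['eef_pos']+rel.apply([0,0,-89])
walls=[((-75,-65,0),(-71,65,40)),((71,-65,0),(75,65,40)),((-75,61,0),(75,65,40)),((-75,-65,0),(75,-61,40)),((-82,55,36),(-71,72,40)),((-75,-8,0),(-71,8,100)),((-75,-8,78),(75,8,100))]
def setup(c):
    im=capture(c)[:,:,::-1].astype(int); u0,v0=proj(c,o+rel.apply([-40,30,10])).astype(int)
    vs,us=np.mgrid[v0-22:v0+22,u0-24:u0+24]
    m=((im[:,:,2]-im[:,:,0]>60)&(im[:,:,1]>80))[v0-22:v0+22,u0-24:u0+24]
    M=camera_model(c);Q=R.from_quat(np.roll(M["rotation"],-1)); d=np.c_[us.ravel(),vs.ravel(),np.ones(us.size)]@np.linalg.inv(M["mtx"]).T
    d=rel.inv().apply(Q.apply(d)); e=rel.inv().apply(np.array(M["eye"])-o)
    occ=np.zeros(len(d),bool)
    for lo,hi in walls:
        t=np.stack([(np.array(lo)-e)/d,(np.array(hi)-e)/d]); a=t.min(0).max(1); b=t.max(0).min(1); tf=(7-e[2])/d[:,2]; occ|=(a<b)&(a<tf*0.9995)
    P=[(e+d*((z-e[2])/d[:,2])[:,None])[:,:2] for z in (10,7,4.5)]
    # keep only colour inside the tray footprint
    ins=(np.abs(P[1][:,0])<71)&(np.abs(P[1][:,1])<61)
    return m,occ.reshape(m.shape),P,ins.reshape(m.shape)
V={c:setup(c) for c in ("side","scene")}
def render(c,tags,du=0,dv=0):
    m,occ,P,_=V[c]; r=np.zeros(len(P[0]),bool)
    for p in P:
        for t in tags: r|=np.hypot(*(p-t).T)<13
    return np.roll(np.roll(r.reshape(m.shape)&~occ,dv,0),du,1)
H=dict(corner=[(-58,48),(-58,22),(-32,48)],jam=[(-58,30),(-39,48),(-58,4)],jam2=[(-58,26),(-45,48),(-58,0)],jam3=[(-58,36),(-34.5,48),(-58,10)],column=[(-58,48),(-58,22),(-58,-4)])
for n,t in H.items():
    for c in V:
        m,_,_,ins=V[c]; mm=m&ins
        best=max(((render(c,t,du,dv)&mm).sum()/(render(c,t,du,dv)|mm).sum(),du,dv) for du in range(-3,4) for dv in range(-3,4))
        r0=render(c,t); print(n,c,"IoU0 %.2f"%((r0&mm).sum()/(r0|mm).sum()),"best %.2f shift %d %d"%best,r0.sum(),mm.sum())
E
python3 fit.py
```

```text
corner side IoU0 0.45 best 0.45 shift 0 0 116 165
corner scene IoU0 0.46 best 0.63 shift -1 2 50 51
jam side IoU0 0.85 best 0.85 shift 0 0 178 165
jam scene IoU0 0.56 best 0.71 shift 0 1 38 51
jam2 side IoU0 0.79 best 0.82 shift 0 1 188 165
jam2 scene IoU0 0.54 best 0.57 shift 2 0 29 51
jam3 side IoU0 0.66 best 0.66 shift 0 0 160 165
jam3 scene IoU0 0.47 best 0.67 shift -1 2 46 51
column side IoU0 0.64 best 0.73 shift 0 2 190 165
column scene IoU0 0.08 best 0.08 shift 3 0 4 51
```

Run:
```python
from h import *
np.set_printoptions(precision=3,suppress=True)
L=down(-2.8);T=L*R.from_rotvec([0.34,-0.4,0])
for v in [(0.45,-0.2,0),(0.5,-0.05,0),(0.5,0.1,0),(0.45,-0.1,0),(0.4,-0.25,0)]: print(v,(T.inv()*L*R.from_rotvec(v)).as_rotvec())
```

```text
(0.45, -0.2, 0) [ 0.104  0.193 -0.055]
(0.5, -0.05, 0) [ 0.153  0.337 -0.09 ]
(0.5, 0.1, 0) [ 0.154  0.484 -0.116]
(0.45, -0.1, 0) [ 0.104  0.29  -0.072]
(0.4, -0.25, 0) [ 0.056  0.145 -0.037]
```

>>> step_arm:
  commands: "0 0 0 0 0.05 0.1 -0.03; 0 0 0 0 0.1 0.19 -0.05; 0 0 0 0 0.15 0.29 -0.07; 0 0 0 0 0.15 0.39 -0.1; 0 0 0 0 0.15 0.48 -0.12; 0 0 0 0 0.15 0.48 -0.12; 0 0 0 0 0.15 0.48 -0.12; 0 0 0 0 0.15 0.48 -0.12; 0 0 0 0 0.15 0.48 -0.12; 0 0 0 0 0.15 0.48 -0.12; 0 0 0 0 0.15 0.34 -0.09; 0 0 0 0 0.15 0.34 -0.09; 0 0 0 0 0.13 0.3 -0.08; 0 0 0 0 0.1 0.25 -0.06; 0 0 0 0 0.08 0.2 -0.05; 0 0 0 0 0.06 0.15 -0.04; 0 0 0 0 0.03 0.08 -0.02; 0 0 0 0 0 0 0; 0 0 0 0 0 0 0; 0 0 0 0 0 0 0"

```text
time_s: 18.13
eef_pos: [471.1, 30.1, 339.2]
ee_rot: [0.192, 0.024, 0.966, -0.173]
force: [0.4, -0.1, -2.5]
grip_width: 0.172
grip_force: 70.2
```

>>> step_arm:
  commands: "0 0 0 0 0 0 0; 0 0 0 0 0 0 0; 0 0 0 0 0 0 0; 0 0 0 0 0 0 0; 0 0 0 0 0 0 0; 0 0 0 0 0 0 0; 0 0 0 0 0 0 0; 0 0 0 0 0 0 0"

```text
time_s: 18.8
eef_pos: [471.9, 30.5, 338.8]
ee_rot: [0.193, 0.024, 0.965, -0.173]
force: [0.1, 0.3, -3.4]
grip_width: 0.176
grip_force: 70.2
```

```bash
cat >> fit.py <<'E'
from scipy.optimize import differential_evolution as DE
def cost(x):
    t=x.reshape(3,2); pen=sum(max(0,25.5-np.hypot(*(t[i]-t[j]))) for i,j in((0,1),(0,2),(1,2)))
    q=0
    for c in V:
        m,_,_,ins=V[c]; mm=m&ins; r=render(c,t); q+=(r^mm).sum()
    return q+5*pen
r=DE(cost,[(-58,20),(-30,48)]*3,maxiter=150,popsize=12,seed=1); print(r.fun,r.x.reshape(3,2))
print(s["time_s"],s["grip_width"],s["grip_force"],s["eef_pos"],"tilt",np.degrees(np.arccos(-rot().as_matrix()[2,2])))
E
python3 fit.py
```

```text
corner side IoU0 0.56 best 0.56 shift 1 1 114 132
corner scene IoU0 0.64 best 0.71 shift 0 1 51 57
jam side IoU0 0.60 best 0.66 shift 0 1 179 132
jam scene IoU0 0.58 best 0.61 shift 2 -1 38 57
jam2 side IoU0 0.53 best 0.60 shift -1 3 187 132
jam2 scene IoU0 0.44 best 0.49 shift 3 -1 28 57
jam3 side IoU0 0.74 best 0.83 shift 0 1 157 132
jam3 scene IoU0 0.69 best 0.75 shift 0 1 46 57
column side IoU0 0.48 best 0.56 shift -1 3 187 132
column scene IoU0 0.05 best 0.07 shift 3 -1 4 57
77.0 [[ 16.1 -29. ]
 [-57.8  40.9]
 [-58.   13.5]]
18.8 0.17551483955560415 70.23939728736877 [471.9  30.5 338.8] tilt 30.07846865606839
```

>>> step_arm:
  commands: "0 0 0 0 0.15 0.29 -0.07; 0 0 0 0 0.15 0.29 -0.07; 0 0 0 0 0.15 0.48 -0.12; 0 0 0 0 0.15 0.48 -0.12; 0 0 0 0 0.15 0.48 -0.12; 0 0 0 0 0.15 0.48 -0.12; 0 0 0 0 0.15 0.48 -0.12; 0 0 0 0 0.15 0.48 -0.12; 0 0 0 0 0.15 0.48 -0.12; 0 0 0 0 0.15 0.48 -0.12; 0 0 0 0 0.15 0.48 -0.12; 0 0 0 0 0.15 0.48 -0.12; 0 0 0 0 0.15 0.48 -0.12; 0 0 0 0 0.15 0.44 -0.11; 0 0 0 0 0.15 0.4 -0.1; 0 0 0 0 0.15 0.34 -0.09; 0 0 0 0 0.15 0.34 -0.09; 0 0 0 0 0.15 0.34 -0.09; 0 0 0 0 0.15 0.34 -0.09; 0 0 0 0 0.15 0.34 -0.09"

```text
time_s: 20.57
eef_pos: [472.1, 30.4, 338.7]
ee_rot: [0.017, 0.024, 0.969, -0.246]
force: [1.0, 0.1, -3.7]
grip_width: 0.175
grip_force: 70.2
```

```bash
python3 fit.py | tail -6; python3 -c "
from h import *
L=down(-2.8);T=L*R.from_rotvec([0.34,-0.4,0]);C=T*R.from_rotvec([.15,.34,-.09])
for v in [(.42,-.2,0),(.34,-.4,0)]: print((C.inv()*L*R.from_rotvec(v)).as_rotvec())"
```

```text
column side IoU0 0.42 best 0.42 shift 0 1 226 157
column scene IoU0 0.00 best 0.00 shift 3 3 10 0
36.0 [[-31.2  48. ]
 [-56.7  47.9]
 [-55.8  21.6]]
20.5667 0.1750272596128542 70.23852467536926 [472.1  30.4 338.7] tilt 28.588952095668002
[-0.07515764 -0.14664678  0.03914255]
[-0.15 -0.34  0.09]
```

>>> step_arm:
  commands: "0 0 0 0 -0.03 -0.05 0.01; 0 0 0 0 -0.05 -0.1 0.03; 0 0 0 0 -0.08 -0.15 0.04; 0 0 0 0 -0.1 -0.2 0.05; 0 0 0 0 -0.12 -0.25 0.07; 0 0 0 0 -0.13 -0.3 0.08; 0 0 0 0 -0.15 -0.34 0.09; 0 0 0 0 -0.15 -0.34 0.09; 0 0 0 0 -0.15 -0.34 0.09; 0 0 0 0 -0.15 -0.34 0.09; 0 0 0 0 -0.15 -0.34 0.09; 0 0 0 0 -0.15 -0.34 0.09; 0 0 0 0 -0.15 -0.34 0.09; 0 0 0 0 -0.15 -0.34 0.09; 0 0 0 0 -0.15 -0.34 0.09; 0 0 0 0 -0.15 -0.34 0.09"

```text
time_s: 22.0
eef_pos: [471.9, 30.5, 338.8]
ee_rot: [0.193, 0.024, 0.965, -0.173]
force: [-0.5, 1.3, -2.6]
grip_width: 0.175
grip_force: 70.2
```

```bash
python3 fit.py
```

```text
corner side IoU0 0.77 best 0.77 shift 0 0 115 104
corner scene IoU0 0.60 best 0.68 shift -1 1 51 58
jam side IoU0 0.41 best 0.44 shift -1 0 179 104
jam scene IoU0 0.48 best 0.63 shift 3 -1 38 58
jam2 side IoU0 0.40 best 0.40 shift -1 0 188 104
jam2 scene IoU0 0.34 best 0.48 shift 3 -2 28 58
jam3 side IoU0 0.48 best 0.53 shift 0 1 157 104
jam3 scene IoU0 0.60 best 0.65 shift 1 0 46 58
column side IoU0 0.40 best 0.42 shift 0 1 188 104
column scene IoU0 0.02 best 0.07 shift 3 -1 4 58
52.0 [[ 18.3 -29. ]
 [-32.6  48. ]
 [-58.   23.9]]
22.0 0.17510623580270607 70.23787379264832 [471.9  30.5 338.8] tilt 30.077228922458225
```

```bash
python3 -c "
from rig import *
print(finish_job())"
```

```text
the job is handed in; nothing more can be done
None
```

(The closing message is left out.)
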